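# Make up the socket-fitting kit and the paint-prep kit

## Task

Make up the two job kits in their foam-lined trays from the stock on the bench: the blue tray, for fitting sockets, gets the yellow screwdriver, the black tape and the tape measure; the red tray, for paint prep, gets the yellow tape and the sanding block. Seat each thing in the recess cut for it, right down on the recess floor, the tape measure standing and the rolls and the block flat as you found them. Leave everything else on the bench where it is.

Things in the scene. Friction and masses are not known exactly. Their poses are not given: they have to be found in the camera images.
- tray_blue: Blue kit tray, fixed, 220 (x) x 176 (y) x 12 mm; origin: centre, at mat level, z up. Black foam, top 10 mm above the origin; recesses 6 mm deep, blue floors 4 mm above the origin, with no room for fingers: grip 7 mm or more above a thing's underside. Recess centres (x, y) and sizes, mm: screwdriver (0, 54), 195 x 45; tape roll (-56, -34), 82 across; tape measure (50, -34), 101 x 53.
- tray_red: Red kit tray, fixed, 220 (x) x 176 (y) x 12 mm; origin: centre, at mat level, z up. Black foam, top 10 mm above the origin; recesses 6 mm deep, red floors 4 mm above the origin, with no room for fingers: grip 7 mm or more above a thing's underside. Recess centres (x, y) and sizes, mm: tape roll (-56, 0), 82 across; sanding block (50, 0), 87 x 121.
- yellow_screwdriver_axis (a point): Screwdriver, yellow and black handle, lying flat, 177 mm long, about 0.1 kg. This point: middle of its length, on its axis, 13.5 mm above its underside; y points towards the handle's end. Handle 27 mm thick, y = -3 to 82 mm: grip it about y = 35. Thin blade to y = -89. Starts on the mat or, at the left, the bare bench 4.5 mm lower. Either way round will do in its recess.
- black_tape: Roll of black tape lying flat, 65 mm across, 19 mm high; origin at the centre of its underside, z up. Its hole is solid to the touch: grip it across the outside.
- yellow_tape: Roll of yellow tape lying flat, 61 mm across, 16 mm high; origin at the centre of its underside, z up. Its hole is solid to the touch: grip it across the outside.
- tape_measure: Lime-green and black tape measure standing on edge, 34 mm thick (x), 80 mm long with its hook (y), 66 mm high, about 0.24 kg. Origin at the underside, midway along the 80 mm; the case runs from y = -29 to +40 mm. Grip across its thickness (x). Either way round will do in its recess.
- sanding_block: Black rubber sanding block with a brown abrasive sole, lying flat, 68 mm (x) x 102 mm (y) x 30 mm high; origin at the centre of its underside, z up. Grip across the 68 mm. Starts on the mat or, at the left, the bare bench 4.5 mm lower. Either way round will do in its recess.
- red_screwdriver: Screwdriver with a red and black handle, lying flat, 218 mm long, 29 mm thick, behind the stock; origin at the middle of its length, at its underside. It stays put.
- blue_tape: Wide roll of blue tape lying flat at one side (another lies fixed at the back), 101 mm across, 24 mm high; origin at the centre of its underside. It stays put.
- jar_nails: Clear jar of nails with a red lid, standing at one side (others stand fixed at the back), 59 mm across, 87 mm high; origin at the centre of its underside. It stays put.

How it is judged:
At the end, for the whole second after the job is handed in: Each thing lies in its own recess of its own tray, 12-14 mm from centre at most (lengthwise: screwdriver 17, tape measure 24 mm), underside within 3 mm of the floor, in line with it (0.2-0.35 rad), tilt under 0.2 rad (screwdriver: axis under 17 mm above floor), released and at rest (x of yellow_screwdriver_axis in the frame of tray_blue between -0.017 and 0.017 m and y of yellow_screwdriver_axis in the frame of tray_blue between 0.042 and 0.066 m and z of yellow_screwdriver_axis in the frame of tray_blue below 0.021 m and angle between the y axis of yellow_screwdriver_axis and the x axis of tray_blue, either way round below 0.2 rad and x of black_tape in the frame of tray_blue between -0.07 and -0.042 m and y of black_tape in the frame of tray_blue between -0.048 and -0.02 m and z of each of black_tape, tape_measure in the frame of tray_blue below 0.007 m and angle between each of black_tape, tape_measure, yellow_tape, sanding_block's own z axis and vertical below 0.2 rad and linear speed of each of black_tape, tape_measure, yellow_tape, sanding_block below 0.02 m/s and contact force between each of black_tape, tape_measure, yellow_tape, sanding_block and the fingers below 0.1 N and x of tape_measure in the frame of tray_blue between 0.026 and 0.074 m and y of tape_measure in the frame of tray_blue between -0.046 and -0.022 m and angle between the y axis of tape_measure and the x axis of tray_blue, either way round below 0.35 rad and x of yellow_tape in the frame of tray_red between -0.07 and -0.042 m and y of yellow_tape in the frame of tray_red between -0.014 and 0.014 m and z of each of yellow_tape, sanding_block in the frame of tray_red below 0.007 m and x of sanding_block in the frame of tray_red between 0.037 and 0.063 m and y of sanding_block in the frame of tray_red between -0.013 and 0.013 m and angle between the y axis of sanding_block and the y axis of tray_red, either way round below 0.25 rad); the robot touches nothing.
It fails at once if the red screwdriver is pushed more than 30 mm from its place (distance of red_screwdriver from where it was at the start of the episode above 0.03 m).
It fails at once if the blue tape is pushed more than 30 mm from its place (distance of blue_tape from where it was at the start of the episode above 0.03 m).
It fails at once if the jar of nails is pushed more than 30 mm from its place (distance of jar_nails from where it was at the start of the episode above 0.03 m).
It also fails if it takes over 128 s, if anything falls off the work surface, if the arm or the gripper's body presses on something with over 40 N, if the wrist force passes 120 N, or if a joint passes its speed limit or range.

## Robot

A 6-joint arm with a two-finger parallel gripper is mounted at the origin on a cart in front of the work surface, level with it; the furniture and walls round the work are solid. World frame = base frame: x ahead of the robot, y to its left, z up, the work surface at z = 0. Lengths are in m, angles in rad, forces in N, time in s.
With the tool pointing down it reaches from about 0.3 to 1 m from the base axis. Payload 5.1 kg.
Tool frame: the origin (TCP) lies on the centre line of the jaws, within the pads' length; the fingertips stand 19 mm ahead of it and the grasp point (between the pads) is the TCP (bot.finger_overhang is the distance from the TCP to the fingertips, in m); z points along the fingers, y is the line along which they close (so a half turn about z gives the same grasp; the last joint's range is limited). The gripper opens to 95 mm and grips with 3 to 60 N. Pads are 20 mm wide; open, the fingers measure 119 mm over their backs; the gripper's body (75 mm by 180 mm) begins 59 mm behind the grasp point.
Start: joints at [-1.298, 0.124, 1.65, -0, 1.367, -0.083], TCP at [0.226, -0.609, 0.234] pointing down, gripper open.
Joint ranges: [-2.61, 2.61], [-1.02, 2.33], [0.03, 2.71], [-1.35, 4.49], [0.32, 2.68], [-2.91, 2.91]. Speed limits (rad/s): [2.57, 2.57, 3.14, 3.14, 3.14, 3.14].

## Interface

Orientations are given as a rotation vector (axis times angle).
In Python, from cell import bot gives the robot as it stands.
- The arm moves only by the tool tcp_steps, called by a JSON object that holds its "op" and its "data", one argument or row to a line. Schema: {"type":"object","properties":{"offsets":{"type":"array","items":{"type":"array","items":{"type":"number"},"minItems":5,"maxItems":5},"minItems":1,"maxItems":12},"clamp_n":{"type":"number"},"only":{"type":"string"},"quiet":{"type":"boolean"},"lines":{"type":"string"}},"required":["offsets"],"additionalProperties":false}. offsets is a list of rows, 1 to 12 of them, each of 5 numbers: dx, dy, dz in fractions of the full range, 1 being 0.5 m, then a turn about the tool's z in shares of 4 rad (1.0 is 4 rad), then the finger opening in m; each row is the pose to reach, as a shift and turn from the pose commanded when the call began, along the tool's axes at that moment; what a row does not reach only later rows make up. A row lasts 1/10 s, in which the tool goes at most 0.05 m and 0.15 rad, less where a joint would pass 70% of its speed; a pose out of reach is approached as far as the arm can. The fingers move at their own pace and stop on an object; clamp_n is the grip in N (left out, the last holds). Time passes only in rows, so rows that do not move let the fingers close. The tool returns the time, the measured TCP pose, the force, the opening and the grip force at its end. only (a regular expression) keeps the lines of the reply that match it, lines (a string "A,B") keeps lines A to B, and quiet returns only ok. No shift or turn number may pass 1 either way. Input that does not fit is refused with a message, and nothing moves.
- bot.get_obs(): the state, without advancing time (a new reading comes with each control period).
- bot.capture(name): name is "scene" or "top"; returns a dict with "frame" (400x640x3 uint8, red, green, blue), "mtx" (3x3 intrinsics, pixels), "k1" (the pictures are not rectified: a ray, as slopes to the right and down, at radius r is drawn at 1 + k1 r^2 times it, then the intrinsics apply), "rvec" (rotation vector, rad) and "tvec" (3), from world to camera coordinates, as OpenCV has them. Camera axes: x right, y down, z forward; pixel columns grow to the right and rows downward; lengths in m; the calibration is good to about 2 mm. A picture is of the moment at which its call begins. There is no depth.
- bot.job_done(): hands the job in; it is judged then, once.
The state is a dict: "time": time; "joint_pos": joint angles; "joint_vel": joint speeds; "joint_efforts": joint torques, N m; "ee_pos": TCP position; "ee_rot": TCP orientation; "contact_force": force on the tool from outside, world axes, zero at the start; "wrist_torque": the same for the moment, N m; "finger_gap": finger opening in m; "grip_force": force on a finger pad.
Only numpy, scipy, OpenCV 4.12 (cv2) and the standard library are available. Lean on these libraries where they do the work, as an engineer would, in place of code of your own. Each camera call takes 0.05 s, during which the arm holds its last target. There are 200 camera calls.

## Working session

There is one attempt and no reset: what is moved stays moved. The work goes in short steps, Python scripts to look and compute and a tool call to move; the robot and the scene stay as the last step left them, time stands still between calls to the robot, and variables do not carry over. Pictures are saved under pics/ and viewed, at most 14 in all, crops included, and the job is handed in when it is done.

```bash
ls; mkdir -p pics; python3 - <<'E'
from cell import bot
import cv2
for n in("scene","top"):
    d=bot.capture(n); cv2.imwrite(f"pics/{n}0.png",d["frame"][:,:,::-1]); print(n,d["mtx"].tolist(),d["k1"],d["rvec"],d["tvec"])
o=bot.get_obs(); print(o["time"],o["ee_pos"],o["ee_rot"])
E
```

```text
cell.py
pics
scene [[513.1589652649442, 0.0, 324.7024331574326], [0.0, 513.1589652649442, 192.55729043951], [0.0, 0.0, 1.0]] -0.11049992045449271 [ 2.24180892 -1.28256295  0.41098345] [-0.32921317  0.48409493  1.26777868]
top [[473.4311863115371, 0.0, 316.42945821028275], [0.0, 473.4311863115371, 200.2040593500691], [0.0, 0.0, 1.0]] -0.03151421131047075 [ 2.00876532 -2.22768958  0.23547225] [0.04276858 0.63505966 1.26335521]
0.1 [ 0.22624404 -0.60877871  0.23251816] [-3.09018245e+00 -5.55603777e-01  3.03088785e-04]
```

View pics/top0.png

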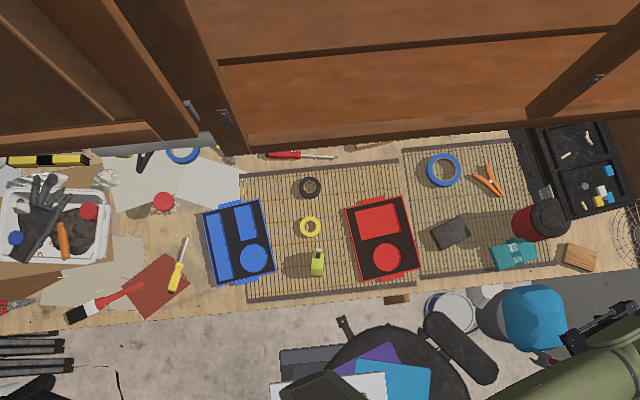

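View pics/scene0.png

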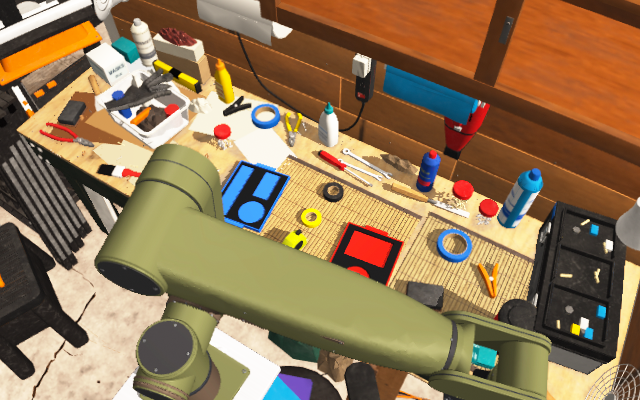

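The top view shows the blue tray near (238,242) and the red tray near (382,238). The black tape is at (309,187), the yellow tape at (311,227), the tape measure at (317,262), the block at (450,232) and the yellow screwdriver at (178,265). The scene view is partly hidden by the arm. Next: measure.

```bash
cat > h.py <<'E'
import cv2, numpy as np
from cell import bot
def cast(d,uv,z):
    uv=np.atleast_2d(np.asarray(uv,float)); K=d["mtx"]; dist=np.array([d["k1"],0,0,0,0.])
    n=cv2.undistortPoints(uv[:,None],K,dist)[:,0]
    R=cv2.Rodrigues(np.asarray(d["rvec"]))[0]; t=np.asarray(d["tvec"]).ravel()
    C=-R.T@t; r=np.c_[n,np.ones(len(n))]@R
    return C+r*((z-C[2])/r[:,2])[:,None]
def comps(d,lo,hi,roi,amin=20):
    h=cv2.cvtColor(d["frame"],cv2.COLOR_RGB2HSV); m=cv2.inRange(h,np.array(lo),np.array(hi)); x0,y0,x1,y1=roi
    k=np.zeros_like(m); k[y0:y1,x0:x1]=m[y0:y1,x0:x1]
    cs=cv2.findContours(k,cv2.RETR_EXTERNAL,cv2.CHAIN_APPROX_NONE)[0]
    return sorted([c for c in cs if cv2.contourArea(c)>amin],key=cv2.contourArea,reverse=True)
def rect(d,c,z):
    p=cast(d,c[:,0],z)[:,:2]; return cv2.minAreaRect((p*1000).astype(np.float32)), p
E
python3 - <<'E'
from h import *
d=bot.capture("top"); f=d["frame"]
roi=f[140:320,150:480,::-1]; cv2.imwrite("pics/c1.png",cv2.resize(roi,None,fx=2.4,fy=2.4,interpolation=cv2.INTER_CUBIC))
R=cv2.Rodrigues(d["rvec"])[0]; print("C",-R.T@d["tvec"])
def show(n,lo,hi,roi,z):
    for c in comps(d,lo,hi,roi)[:4]:
        r,p=rect(d,c,z); print(n,np.round(r[0],1),np.round(r[1],1),round(r[2],1),"px",cv2.boundingRect(c))
show("blue",(100,120,60),(125,255,255),(195,190,285,295),.004)
show("red",(0,150,80),(8,255,255),(335,190,425,290),.004)
show("ytape",(20,100,100),(38,255,255),(295,210,330,242),.016)
show("btape",(0,0,0),(180,255,70),(295,172,325,202),.019)
show("measure",(25,100,80),(45,255,255),(300,243,335,285),.05)
show("block",(0,0,0),(180,255,75),(422,205,480,255),.03)
show("ysd",(18,130,120),(35,255,255),(160,230,195,300),.01)
E
```

```text
C [0.36767264 0.0129708  1.36595933]
blue [551.1 214. ] [241.5 176.9] 8.2 px (201, 199, 76, 88)
red [ 519.6 -201.7] [243.2 178.1] 7.5 px (344, 195, 78, 88)
ytape [572.9   3.4] [60.5 58.2] 84.1 px (299, 216, 22, 21)
btape [685.7  -6.5] [58.5 63. ] 84.1 px (299, 177, 21, 22)
measure [461.9  -6. ] [35.7 67.3] 78.5 px (310, 251, 15, 26)
block [ 507.9 -389.3] [65.4 98. ] 20.1 px (430, 216, 29, 34)
block [ 509.1 -442.4] [31.7 14.5] 6.6 px (464, 226, 7, 12)
ysd [468.5 396.6] [26.4 80.7] 68.5 px (167, 262, 16, 30)
```

View pics/c1.png

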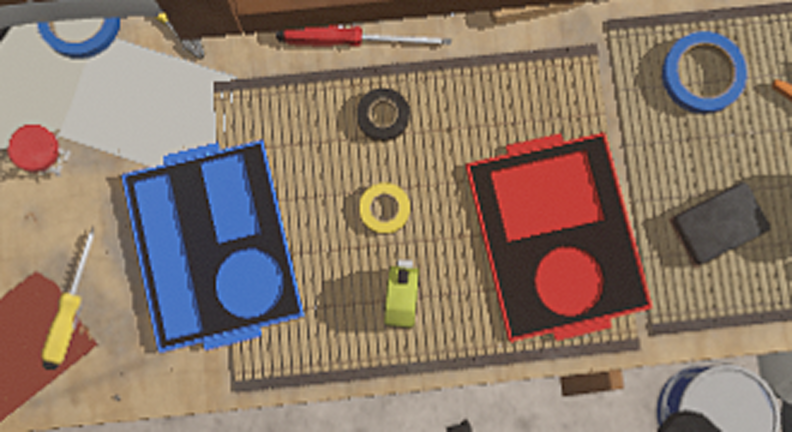

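The crop shows both trays with the long side roughly along world x. The blue tray's roll recess is at (249,284), with its measure recess behind and its screwdriver recess on the left. In the red tray the roll recess is near the robot at (568,281), with the block recess behind. The measure's hook is at (405,267), away from the robot.

```bash
cat >> h.py <<'E'
import sys, math
from scipy.spatial.transform import Rotation as Ro
def go(x,y,z,a,turn=None):
    """tool-axis shift to world x,y,z with closing line at angle a (deg)"""
    o=bot.get_obs(); R=Ro.from_rotvec(o["ee_rot"]).as_matrix(); s=R.T@(np.array([x,y,z])-o["ee_pos"])
    cur=math.atan2(R[1,1],R[0,1]); j1=math.atan2(y,x)
    best=min((math.radians(a)+k*math.pi for k in range(-3,4)),key=lambda q:abs(o["joint_pos"][5]+(q-cur)*-1+(j1-o["joint_pos"][0])))
    print("t",round(o["time"],1),"shift",np.round(s,4),"turn",round(-(best-cur),3),"gap",round(o["finger_gap"],4),"grip",round(o["grip_force"],1))
if __name__=="__main__" and len(sys.argv)>4: go(*map(float,sys.argv[1:5]))
E
python3 - <<'E'
from h import *
d=bot.capture("top"); s=bot.capture("scene")
def cen(dd,lo,hi,roi,z,i=0):
    c=comps(dd,lo,hi,roi)[i]; r,p=rect(dd,c,z); return np.array(r[0])
for z in (.016,.0205,.012):
    print(z,"yt top",cen(d,(20,100,100),(38,255,255),(295,210,330,242),z),"scene",cen(s,(20,100,100),(38,255,255),(296,205,326,229),z))
    print(z,"bt top",cen(d,(0,0,0),(180,255,70),(295,172,325,202),z),"scene",cen(s,(0,0,0),(180,255,70),(318,178,350,204),z))
# tray floors (inner) and outer
h=cv2.cvtColor(d["frame"],cv2.COLOR_RGB2HSV)
for n,lo,hi,roi in (("b",(100,120,60),(125,255,255),(195,190,285,295)),("r",(0,150,80),(8,255,255),(335,190,425,290))):
    m=cv2.inRange(h,np.array(lo),np.array(hi)); x0,y0,x1,y1=roi; k=np.zeros_like(m);k[y0:y1,x0:x1]=m[y0:y1,x0:x1]
    cs=cv2.findContours(k,cv2.RETR_LIST,cv2.CHAIN_APPROX_NONE)[0]
    for c in cs:
        if cv2.contourArea(c)>150:
            for z in (.012,.010): 
                r,_=rect(d,c,z); print(n,z,np.round(r[0],1),np.round(r[1],1),round(r[2],1),cv2.boundingRect(c))
i=d["frame"]
a=cv2.resize(i[235:290,295:345,::-1],None,fx=7,fy=7,interpolation=cv2.INTER_CUBIC)
b=cv2.resize(i[205:260,420:475,::-1],None,fx=7,fy=7,interpolation=cv2.INTER_CUBIC)
cv2.imwrite("pics/c2.png",np.hstack([a,b]))
E
```

```text
0.016 yt top [572.94140625   3.41605949] scene [570.76647949   2.92115021]
0.016 bt top [686.42468262  -6.57848358] scene [680.78967285 -10.8420105 ]
0.0205 yt top [572.25714111   3.44792366] scene [568.36724854   1.36777496]
0.0205 bt top [685.36218262  -6.51332474] scene [678.00994873 -12.34779358]
0.012 yt top [573.54968262   3.38774681] scene [572.89916992   4.30193329]
0.012 bt top [687.36920166  -6.63645172] scene [683.26062012  -9.5034256 ]
b 0.012 [499.8 171.4] [77.1 82.5] 85.2 (240, 243, 28, 30)
b 0.01 [500.  171.6] [77.2 82.6] 85.2 (240, 243, 28, 30)
b 0.012 [541.8 266.2] [195.3  44.3] 8.2 (206, 213, 28, 69)
b 0.01 [542.  266.6] [195.6  44.4] 8.2 (206, 213, 28, 69)
b 0.012 [604.  186.9] [101.5  52.5] 8.3 (234, 204, 24, 38)
b 0.01 [604.4 187.1] [101.6  52.6] 8.3 (234, 204, 24, 38)
b 0.012 [551.  212.6] [216.1 172. ] 8.3 (202, 199, 74, 87)
b 0.01 [551.2 212.9] [216.4 172.2] 8.3 (202, 199, 74, 87)
b 0.012 [550.  212.8] [240.1 175.8] 8.2 (201, 199, 75, 88)
b 0.01 [550.3 213.1] [240.4 176.1] 8.2 (201, 199, 75, 88)
r 0.012 [ 462.1 -206.4] [77.4 80.1] 82.7 (373, 243, 28, 29)
r 0.01 [ 462.2 -206.7] [77.5 80.2] 82.7 (373, 243, 28, 29)
r 0.012 [ 567.7 -194.1] [ 88.4 120.5] 6.8 (354, 203, 48, 38)
r 0.01 [ 568.  -194.4] [ 88.6 120.7] 6.8 (354, 203, 48, 38)
r 0.012 [ 519.  -200.9] [215.8 171.8] 7.1 (345, 196, 76, 85)
r 0.01 [ 519.2 -201.2] [216.1 172.1] 7.1 (345, 196, 76, 85)
r 0.012 [ 518.6 -200.7] [241.8 177.2] 7.3 (344, 195, 78, 88)
r 0.01 [ 518.8 -201. ] [242.2 177.4] 7.3 (344, 195, 78, 88)
```

View pics/c2.png

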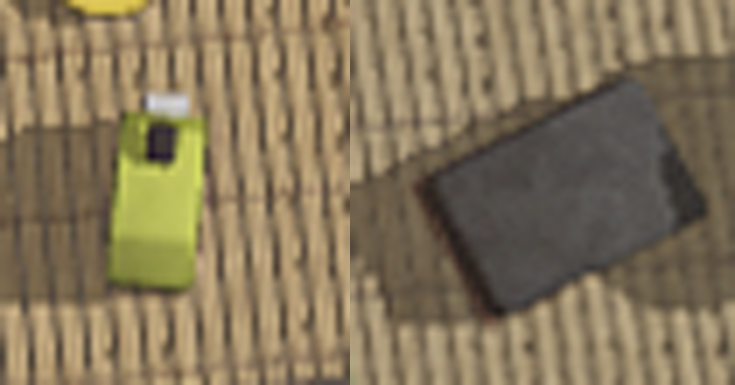

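The measure stands with its hook away from the robot, and the block's edges are clear of the shadow. The tray fits agree with the recess table to about 1 mm. The mat is at z≈0. Starting with the sanding block.

```bash
python3 h.py .508 -.389 .15 20.1
```

```text
t 0.2 shift [ 0.3407 -0.108   0.0832] turn -1.566 gap 0.0953 grip 0.0
```

The manual's scale: shifts go in shares of 0.5 m and turns go in shares of 4 rad. Converting my numbers, 0.341 m / 0.5 = 0.682, -0.108 m / 0.5 = -0.216, -1.566 rad / 4 = -0.3915.

{"op": "tcp_steps", "data": {
  "offsets": [
    [0.682, -0.216, 0.06, -0.3915, 0.095],
    [0.682, -0.216, 0.06, -0.3915, 0.095],
    [0.682, -0.216, 0.06, -0.3915, 0.095],
    [0.682, -0.216, 0.06, -0.3915, 0.095],
    [0.682, -0.216, 0.06, -0.3915, 0.095],
    [0.682, -0.216, 0.06, -0.3915, 0.095],
    [0.682, -0.216, 0.06, -0.3915, 0.095],
    [0.682, -0.216, 0.06, -0.3915, 0.095],
    [0.682, -0.216, 0.166, -0.3915, 0.095],
    [0.682, -0.216, 0.166, -0.3915, 0.095],
    [0.682, -0.216, 0.166, -0.3915, 0.095],
    [0.682, -0.216, 0.166, -0.3915, 0.095]
  ],
  "clamp_n": 25
}}

```text
time: 1.45
ee_pos: [0.5083, -0.3889, 0.1499]
ee_rot: [-1.799, -2.574, -0.0]
contact_force: [-0.8, 0.2, -0.5]
finger_gap: 0.0949
grip_force: 0.0
```

```bash
python3 h.py .508 -.389 .028 20.1
```

```text
t 1.4 shift [-1.000e-04 -2.000e-04  1.219e-01] turn 0.0 gap 0.0949 grip 0.0
```

Accurate. Lower, grip, lift.

Converted, 0.122 m / 0.5 = 0.244, 0.115 m / 0.5 = 0.23.

{"op": "tcp_steps", "data": {
  "offsets": [
    [0, 0, 0.08, 0, 0.095],
    [0, 0, 0.14, 0, 0.095],
    [0, 0, 0.2, 0, 0.095],
    [0, 0, 0.23, 0, 0.095],
    [0, 0, 0.244, 0, 0.095],
    [0, 0, 0.244, 0, 0.095],
    [0, 0, 0.244, 0, 0.05],
    [0, 0, 0.244, 0, 0.05],
    [0, 0, 0.244, 0, 0.05],
    [0, 0, 0.244, 0, 0.05],
    [0, 0, 0.244, 0, 0.05],
    [0, 0, 0.244, 0, 0.05]
  ],
  "clamp_n": 25
}}

```text
time: 2.65
ee_pos: [0.5087, -0.3898, 0.0296]
ee_rot: [1.799, 2.574, -0.001]
contact_force: [-1.3, -1.3, 5.2]
finger_gap: 0.0679
grip_force: 25.0
```

{"op": "tcp_steps", "data": {
  "offsets": [
    [0, 0, 0, 0, 0.05],
    [0, 0, -0.04, 0, 0.05],
    [0, 0, -0.12, 0, 0.05],
    [0, 0, -0.16, 0, 0.05],
    [0, 0, -0.16, 0, 0.05]
  ]
}}

```text
time: 3.15
ee_pos: [0.5102, -0.3907, 0.1123]
ee_rot: [1.796, 2.57, -0.001]
contact_force: [0.8, 0.2, -0.6]
finger_gap: 0.0678
grip_force: 25.0
```

```bash
python3 h.py .5683 -.1946 .108 7
```

```text
t 3.1 shift [0.1642 0.1219 0.0037] turn 0.229 gap 0.0678 grip 25.0
```

Converted, 0.164 m / 0.5 = 0.328, 0.122 m / 0.5 = 0.244, 0.229 rad / 4 = 0.0573.

{"op": "tcp_steps", "data": {
  "offsets": [
    [0.328, 0.244, 0, 0.0573, 0.05],
    [0.328, 0.244, 0, 0.0573, 0.05],
    [0.328, 0.244, 0, 0.0573, 0.05],
    [0.328, 0.244, 0, 0.0573, 0.05],
    [0.328, 0.244, 0, 0.0573, 0.05],
    [0.328, 0.244, 0, 0.0573, 0.05],
    [0.328, 0.244, 0, 0.0573, 0.05],
    [0.328, 0.244, 0, 0.0573, 0.05]
  ]
}}

```text
time: 3.95
ee_pos: [0.566, -0.1946, 0.1079]
ee_rot: [-2.083, -2.35, 0.001]
contact_force: [1.1, 0.7, -1.0]
finger_gap: 0.0681
grip_force: 25.0
```

```bash
python3 h.py .5683 -.1946 .0335 7
python3 - <<'E'
from h import *
d=bot.capture("top"); cv2.imwrite("pics/t1.png",cv2.resize(d["frame"][160:300,320:480,::-1],None,fx=4,fy=4,interpolation=cv2.INTER_CUBIC))
E
```

```text
t 4.0 shift [-0.0003  0.0024  0.0744] turn -0.002 gap 0.0681 grip 25.0
```

View pics/t1.png

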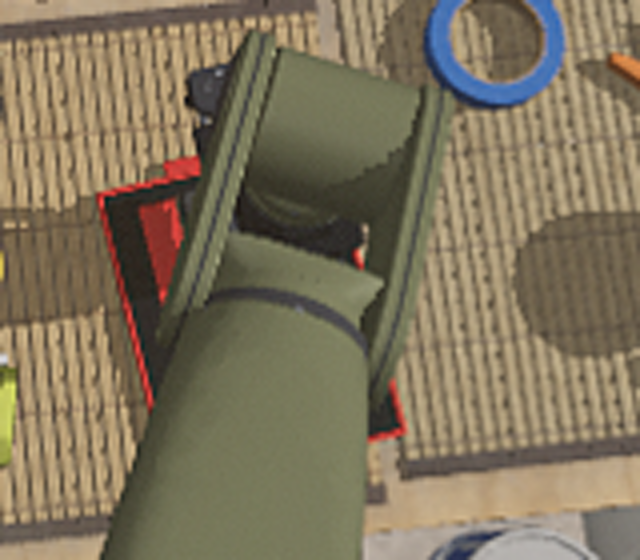

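The arm hides the recess, and the block's old place is empty. The hand is in position, so lower and release.

Converted, 0.074 m / 0.5 = 0.148, 0.071 m / 0.5 = 0.142.

{"op": "tcp_steps", "data": {
  "offsets": [
    [0, 0.004, 0.06, 0, 0.05],
    [0, 0.004, 0.1, 0, 0.05],
    [0, 0.004, 0.12, 0, 0.05],
    [0, 0.004, 0.132, 0, 0.05],
    [0, 0.004, 0.142, 0, 0.05],
    [0, 0.004, 0.148, 0, 0.05],
    [0, 0.004, 0.148, 0, 0.05],
    [0, 0.004, 0.148, 0, 0.05]
  ]
}}

```text
time: 4.8
ee_pos: [0.5691, -0.1933, 0.0354]
ee_rot: [2.081, 2.352, 0.001]
contact_force: [0.8, 0.7, -1.2]
finger_gap: 0.0677
grip_force: 25.0
```

```bash
python3 h.py .5683 -.1946 .0335 7
```

```text
t 4.8 shift [-0.0012 -0.0009  0.0019] turn -0.0 gap 0.0677 grip 25.0
```

{"op": "tcp_steps", "data": {
  "offsets": [
    [0, 0, 0, 0, 0.095],
    [0, 0, 0, 0, 0.095],
    [0, 0, 0, 0, 0.095],
    [0, 0, 0, 0, 0.095],
    [0, 0, -0.06, 0, 0.095],
    [0, 0, -0.16, 0, 0.095],
    [0, 0, -0.24, 0, 0.095]
  ]
}}

```text
time: 5.5
ee_pos: [0.5687, -0.1931, 0.1566]
ee_rot: [2.082, 2.352, 0.0]
contact_force: [1.0, 0.0, -0.2]
finger_gap: 0.095
grip_force: 0.0
```

```bash
python3 h.py .573 .0033 .15 90
```

```text
t 5.5 shift [0.1944 0.0282 0.0066] turn -1.449 gap 0.095 grip 0.0
```

Converted, 0.194 m / 0.5 = 0.388, 0.028 m / 0.5 = 0.056, -1.449 rad / 4 = -0.3623.

{"op": "tcp_steps", "data": {
  "offsets": [
    [0.388, 0.056, 0, -0.3623, 0.095],
    [0.388, 0.056, 0, -0.3623, 0.095],
    [0.388, 0.056, 0, -0.3623, 0.095],
    [0.388, 0.056, 0, -0.3623, 0.095],
    [0.388, 0.056, 0, -0.3623, 0.095],
    [0.388, 0.056, 0, -0.3623, 0.095],
    [0.388, 0.056, 0, -0.3623, 0.095],
    [0.388, 0.056, 0, -0.3623, 0.095],
    [0.388, 0.056, 0, -0.3623, 0.095],
    [0.388, 0.056, 0, -0.3623, 0.095],
    [0.388, 0.056, 0, -0.3623, 0.095],
    [0.388, 0.056, 0, -0.3623, 0.095]
  ]
}}

```text
time: 6.7
ee_pos: [0.5727, 0.0029, 0.1547]
ee_rot: [0.003, 3.142, 0.0]
contact_force: [0.8, 0.1, 0.1]
finger_gap: 0.0951
grip_force: 0.0
```

```bash
python3 h.py .573 .0033 .0265 90
```

```text
t 6.7 shift [-0.0003  0.0004  0.1282] turn -0.002 gap 0.0951 grip 0.0
```

Converted, 0.128 m / 0.5 = 0.256, 0.12 m / 0.5 = 0.24.

{"op": "tcp_steps", "data": {
  "offsets": [
    [0, 0, 0.08, 0, 0.095],
    [0, 0, 0.16, 0, 0.095],
    [0, 0, 0.22, 0, 0.095],
    [0, 0, 0.24, 0, 0.095],
    [0, 0, 0.256, 0, 0.095],
    [0, 0, 0.256, 0, 0.095],
    [0, 0, 0.256, 0, 0.045],
    [0, 0, 0.256, 0, 0.045],
    [0, 0, 0.256, 0, 0.045],
    [0, 0, 0.256, 0, 0.045],
    [0, 0, 0.256, 0, 0.045],
    [0, 0, 0.256, 0, 0.045]
  ],
  "clamp_n": 15
}}

```text
time: 7.9
ee_pos: [0.573, 0.0029, 0.027]
ee_rot: [-0.0, 3.141, 0.0]
contact_force: [-0.6, -0.6, 2.2]
finger_gap: 0.0591
grip_force: 15.0
```

{"op": "tcp_steps", "data": {
  "offsets": [
    [0, 0, 0, 0, 0.045],
    [0, 0, -0.04, 0, 0.045],
    [0, 0, -0.12, 0, 0.045],
    [0, 0, -0.16, 0, 0.045],
    [0, 0, -0.16, 0, 0.045],
    [0, 0, -0.16, 0, 0.045]
  ]
}}

```text
time: 8.5
ee_pos: [0.5724, 0.0029, 0.106]
ee_rot: [0.0, -3.141, -0.0]
contact_force: [-0.0, 0.4, -1.8]
finger_gap: 0.0592
grip_force: 15.0
```

```bash
python3 h.py .4628 -.2073 .108 90
```

```text
t 8.5 shift [ 0.1096 -0.2102 -0.0019] turn 3.142 gap 0.0592 grip 15.0
```

Converted, -0.21 m / 0.5 = -0.42, 0.11 m / 0.5 = 0.22.

{"op": "tcp_steps", "data": {
  "offsets": [
    [0.22, -0.42, -0.04, 0, 0.045],
    [0.22, -0.42, -0.04, 0, 0.045],
    [0.22, -0.42, -0.04, 0, 0.045],
    [0.22, -0.42, -0.04, 0, 0.045],
    [0.22, -0.42, -0.04, 0, 0.045],
    [0.22, -0.42, 0, 0, 0.045],
    [0.22, -0.42, 0, 0, 0.045],
    [0.22, -0.42, 0, 0, 0.045]
  ]
}}

```text
time: 9.3
ee_pos: [0.4614, -0.2062, 0.1044]
ee_rot: [0.0, -3.138, -0.004]
contact_force: [-0.1, 0.4, -0.5]
finger_gap: 0.0597
grip_force: 15.0
```

```bash
python3 h.py .4628 -.2073 .031 90
```

```text
t 9.3 shift [-0.0017 -0.0013  0.0734] turn 3.142 gap 0.0597 grip 15.0
```

Converted, 0.073 m / 0.5 = 0.146, 0.07 m / 0.5 = 0.14.

{"op": "tcp_steps", "data": {
  "offsets": [
    [-0.002, -0.002, 0.06, 0, 0.045],
    [-0.002, -0.002, 0.1, 0, 0.045],
    [-0.002, -0.002, 0.12, 0, 0.045],
    [-0.002, -0.002, 0.132, 0, 0.045],
    [-0.002, -0.002, 0.14, 0, 0.045],
    [-0.002, -0.002, 0.146, 0, 0.045],
    [-0.002, -0.002, 0.146, 0, 0.045],
    [-0.002, -0.002, 0.146, 0, 0.045]
  ]
}}

```text
time: 10.1
ee_pos: [0.4642, -0.2084, 0.0343]
ee_rot: [-0.0, 3.141, -0.001]
contact_force: [0.3, -0.7, -1.0]
finger_gap: 0.0592
grip_force: 15.0
```

{"op": "tcp_steps", "data": {
  "offsets": [
    [0, 0, 0, 0, 0.085],
    [0, 0, 0, 0, 0.085],
    [0, 0, 0, 0, 0.085],
    [0, 0, 0, 0, 0.085],
    [0, 0, -0.06, 0, 0.095],
    [0, 0, -0.16, 0, 0.095],
    [0, 0, -0.24, 0, 0.095],
    [0, 0, -0.24, 0, 0.095]
  ]
}}

```text
time: 10.9
ee_pos: [0.4676, -0.2103, 0.1612]
ee_rot: [-0.0, 3.13, -0.011]
contact_force: [0.4, -0.3, 0.3]
finger_gap: 0.0953
grip_force: 0.0
```

```bash
python3 h.py .6865 -.0065 .15 90
```

```text
t 10.9 shift [-0.2189  0.2038  0.0123] turn 3.142 gap 0.0953 grip 0.0
```

Converted, -0.218 m / 0.5 = -0.436, 0.203 m / 0.5 = 0.406.

{"op": "tcp_steps", "data": {
  "offsets": [
    [-0.436, 0.406, 0, 0, 0.095],
    [-0.436, 0.406, 0, 0, 0.095],
    [-0.436, 0.406, 0, 0, 0.095],
    [-0.436, 0.406, 0, 0, 0.095],
    [-0.436, 0.406, 0, 0, 0.095],
    [-0.436, 0.406, 0, 0, 0.095],
    [-0.436, 0.406, 0, 0, 0.095],
    [-0.436, 0.406, 0, 0, 0.095],
    [-0.436, 0.406, 0, 0, 0.095]
  ]
}}

```text
time: 11.8
ee_pos: [0.6808, -0.0056, 0.1526]
ee_rot: [-0.0, -3.14, 0.0]
contact_force: [-0.0, -0.4, 0.6]
finger_gap: 0.0951
grip_force: 0.0
```

```bash
python3 h.py .6855 -.007 .0275 90
python3 - <<'E'
from h import *
d=bot.capture("top"); cv2.imwrite("pics/t2.png",cv2.resize(d["frame"][140:300,190:460,::-1],None,fx=2.9,fy=2.9,interpolation=cv2.INTER_CUBIC))
E
```

```text
t 11.8 shift [-0.0049 -0.0014  0.1251] turn 3.141 gap 0.0951 grip 0.0
```

View pics/t2.png

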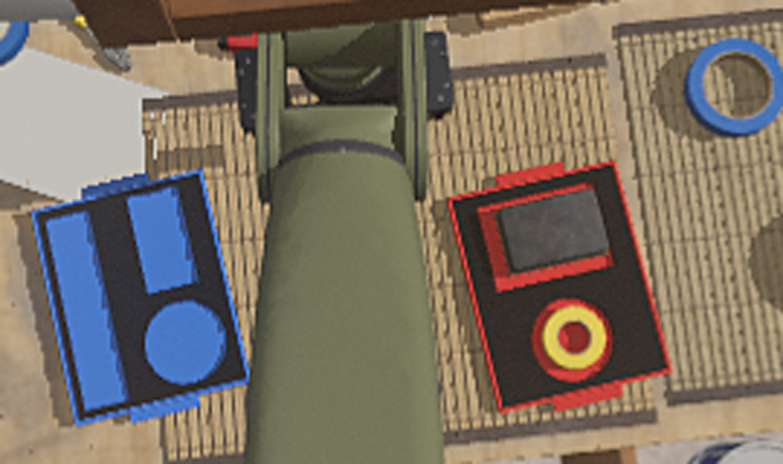

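The block and yellow tape lie in the red recesses (crop (552,232) and (575,337)). The block sits a bit off-centre to the right, so I'll measure it while gripping the black tape.

Converted, 0.125 m / 0.5 = 0.25, 0.12 m / 0.5 = 0.24.

{"op": "tcp_steps", "data": {
  "offsets": [
    [-0.008, -0.002, 0.08, 0, 0.095],
    [-0.008, -0.002, 0.16, 0, 0.095],
    [-0.008, -0.002, 0.22, 0, 0.095],
    [-0.008, -0.002, 0.24, 0, 0.095],
    [-0.008, -0.002, 0.25, 0, 0.095],
    [-0.008, -0.002, 0.25, 0, 0.095],
    [-0.008, -0.002, 0.25, 0, 0.05],
    [-0.008, -0.002, 0.25, 0, 0.05],
    [-0.008, -0.002, 0.25, 0, 0.05],
    [-0.008, -0.002, 0.25, 0, 0.05],
    [-0.008, -0.002, 0.25, 0, 0.05],
    [-0.008, -0.002, 0.25, 0, 0.05]
  ],
  "clamp_n": 15
}}

```text
time: 13.05
ee_pos: [0.6861, -0.0061, 0.0292]
ee_rot: [-0.0, 3.141, -0.0]
contact_force: [-0.2, 0.1, 2.6]
finger_gap: 0.0629
grip_force: 15.0
```

{"op": "tcp_steps", "data": {
  "offsets": [
    [0, 0, 0, 0, 0.05],
    [0, 0, -0.04, 0, 0.05],
    [0, 0, -0.12, 0, 0.05],
    [0, 0, -0.16, 0, 0.05],
    [0, 0, -0.16, 0, 0.05],
    [0, 0, -0.16, 0, 0.05]
  ]
}}

```text
time: 13.65
ee_pos: [0.6854, -0.006, 0.108]
ee_rot: [0.0, -3.141, -0.0]
contact_force: [0.4, 0.1, -0.5]
finger_gap: 0.0635
grip_force: 15.0
```

```bash
python3 h.py .4999 .1712 .108 98
cat > chk.py <<'E'
from h import *
d=bot.capture("top"); f=d["frame"]
def loc(c,a,p):
    t=math.radians(a); R=np.array([[math.cos(t),math.sin(t)],[-math.sin(t),math.cos(t)]]); return np.round(R@(np.array(p)-c),1)
RED=((519,-201),7.1); BLU=((550.5,212.8),8.2)
h=cv2.cvtColor(f,cv2.COLOR_RGB2HSV)
m=((h[:,:,1]<90)&(h[:,:,2]>50)&(h[:,:,2]<130)).astype(np.uint8); k=np.zeros_like(m); k[205:240,357:405]=m[205:240,357:405]
k=cv2.morphologyEx(k,cv2.MORPH_OPEN,np.ones((3,3)))
for c in cv2.findContours(k,cv2.RETR_EXTERNAL,cv2.CHAIN_APPROX_NONE)[0]:
    if cv2.contourArea(c)>100: r,_=rect(d,c,.034); print("block",loc(*RED,r[0]),r[1:])
for c in comps(d,(20,100,100),(38,255,255),(370,240,405,275))[:1]: r,_=rect(d,c,.02); print("ytape",loc(*RED,r[0]),r[1])
E
python3 chk.py
```

```text
t 13.7 shift [1.855e-01 1.773e-01 1.000e-04] turn -0.139 gap 0.0635 grip 15.0
block [ 49.9 -14.7] ((68.76282501220703, 117.44171905517578), 0.7902947664260864)
ytape [-55.6  -0.3] (57.46910095214844, 59.135528564453125)
```

Converted, 0.185 m / 0.5 = 0.37, 0.177 m / 0.5 = 0.354, -0.139 rad / 4 = -0.0348.

{"op": "tcp_steps", "data": {
  "offsets": [
    [0.37, 0.354, 0, -0.0348, 0.05],
    [0.37, 0.354, 0, -0.0348, 0.05],
    [0.37, 0.354, 0, -0.0348, 0.05],
    [0.37, 0.354, 0, -0.0348, 0.05],
    [0.37, 0.354, 0, -0.0348, 0.05],
    [0.37, 0.354, 0, -0.0348, 0.05],
    [0.37, 0.354, 0, -0.0348, 0.05],
    [0.37, 0.354, 0, -0.0348, 0.05],
    [0.37, 0.354, 0, -0.0348, 0.05]
  ]
}}

```text
time: 14.6
ee_pos: [0.5015, 0.17, 0.1082]
ee_rot: [0.216, -3.134, 0.001]
contact_force: [0.1, -0.7, -1.2]
finger_gap: 0.0632
grip_force: 15.0
```

```bash
python3 h.py .4999 .1712 .0325 98
```

```text
t 14.6 shift [0.0014 0.0015 0.0757] turn -0.002 gap 0.0632 grip 15.0
```

{"op": "tcp_steps", "data": {
  "offsets": [
    [0.002, 0.002, 0.06, 0, 0.05],
    [0.002, 0.002, 0.1, 0, 0.05],
    [0.002, 0.002, 0.12, 0, 0.05],
    [0.002, 0.002, 0.134, 0, 0.05],
    [0.002, 0.002, 0.144, 0, 0.05],
    [0.002, 0.002, 0.15, 0, 0.05],
    [0.002, 0.002, 0.15, 0, 0.05],
    [0.002, 0.002, 0.15, 0, 0.05]
  ]
}}

```text
time: 15.4
ee_pos: [0.5001, 0.1719, 0.0343]
ee_rot: [-0.218, 3.133, 0.0]
contact_force: [-0.3, 0.5, -0.0]
finger_gap: 0.0633
grip_force: 15.0
```

{"op": "tcp_steps", "data": {
  "offsets": [
    [0, 0, 0, 0, 0.085],
    [0, 0, 0, 0, 0.085],
    [0, 0, 0, 0, 0.085],
    [0, 0, 0, 0, 0.085],
    [0, 0, -0.06, 0, 0.095],
    [0, 0, -0.16, 0, 0.095],
    [0, 0, -0.24, 0, 0.095],
    [0, 0, -0.24, 0, 0.095]
  ]
}}

```text
time: 16.2
ee_pos: [0.5038, 0.1728, 0.1613]
ee_rot: [-0.218, 3.121, 0.003]
contact_force: [0.2, 0.0, 0.5]
finger_gap: 0.0947
grip_force: 0.0
```

```bash
python3 h.py .4685 .3966 .15 68.5
```

```text
t 16.2 shift [0.0041 0.2266 0.0115] turn 0.515 gap 0.0947 grip 0.0
```

Converted, 0.226 m / 0.5 = 0.452, 0.004 m / 0.5 = 0.008, 0.515 rad / 4 = 0.1288.

{"op": "tcp_steps", "data": {
  "offsets": [
    [0.008, 0.452, 0, 0.1288, 0.095],
    [0.008, 0.452, 0, 0.1288, 0.095],
    [0.008, 0.452, 0, 0.1288, 0.095],
    [0.008, 0.452, 0, 0.1288, 0.095],
    [0.008, 0.452, 0, 0.1288, 0.095],
    [0.008, 0.452, 0, 0.1288, 0.06],
    [0.008, 0.452, 0, 0.1288, 0.06],
    [0.008, 0.452, 0, 0.1288, 0.06],
    [0.008, 0.452, 0, 0.1288, 0.06]
  ]
}}

```text
time: 17.1
ee_pos: [0.4645, 0.3937, 0.1533]
ee_rot: [-0.589, -3.085, 0.001]
contact_force: [-0.6, 0.1, 0.0]
finger_gap: 0.0685
grip_force: 0.0
```

```bash
python3 h.py .4685 .3966 .0225 68.5
```

```text
t 17.1 shift [-0.0027  0.0043  0.1308] turn -0.002 gap 0.0685 grip 0.0
```

Converted, 0.131 m / 0.5 = 0.262, 0.125 m / 0.5 = 0.25.

{"op": "tcp_steps", "data": {
  "offsets": [
    [-0.006, 0.008, 0.08, 0, 0.06],
    [-0.006, 0.008, 0.16, 0, 0.06],
    [-0.006, 0.008, 0.22, 0, 0.06],
    [-0.006, 0.008, 0.25, 0, 0.06],
    [-0.006, 0.008, 0.262, 0, 0.06],
    [-0.006, 0.008, 0.262, 0, 0.06],
    [-0.006, 0.008, 0.262, 0, 0.015],
    [-0.006, 0.008, 0.262, 0, 0.015],
    [-0.006, 0.008, 0.262, 0, 0.015],
    [-0.006, 0.008, 0.262, 0, 0.015],
    [-0.006, 0.008, 0.262, 0, 0.015],
    [-0.006, 0.008, 0.262, 0, 0.015]
  ],
  "clamp_n": 20
}}

```text
time: 18.3
ee_pos: [0.4687, 0.3979, 0.0232]
ee_rot: [0.587, 3.086, 0.001]
contact_force: [-0.6, 0.3, 2.0]
finger_gap: 0.0251
grip_force: 20.0
```

{"op": "tcp_steps", "data": {
  "offsets": [
    [0, 0, 0, 0, 0.015],
    [0, 0, -0.04, 0, 0.015],
    [0, 0, -0.12, 0, 0.015],
    [0, 0, -0.16, 0, 0.015],
    [0, 0, -0.16, 0, 0.015],
    [0, 0, -0.16, 0, 0.015]
  ]
}}

```text
time: 18.9
ee_pos: [0.4682, 0.3973, 0.1019]
ee_rot: [-0.587, -3.086, 0.001]
contact_force: [-0.5, -0.3, -2.0]
finger_gap: 0.0253
grip_force: 20.0
```

```bash
python3 h.py .508 .261 .108 98.2
python3 - <<'E'
from h import *
d=bot.capture("scene"); cv2.imwrite("pics/s2.png",d["frame"][60:320,0:420,::-1])
E
```

```text
t 18.9 shift [-0.0871 -0.1122 -0.0061] turn -0.519 gap 0.0253 grip 20.0
```

View pics/s2.png

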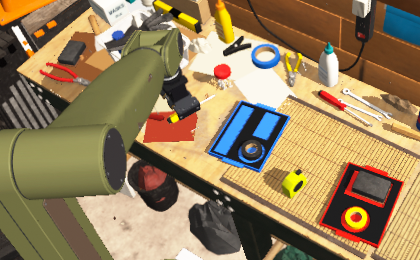

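The screwdriver is in the jaws at crop (180,115), blade pointing away. The black tape is in its recess at (251,150). Checking the lengthwise grip position from the blade tip in the first picture.

Converted, -0.112 m / 0.5 = -0.224, -0.087 m / 0.5 = -0.174, -0.519 rad / 4 = -0.1298.

```bash
python3 - <<'E'
from h import *
d=bot.capture("top"); f=cv2.imread("pics/top0.png")
d=dict(d); d["frame"]=f[:,:,::-1]
t=cast(d,[[187.9,236.2],[170,293]],.009)[:,:2]*1000; g=np.array([468.7,397.4])
print(t,np.linalg.norm(t-g,axis=1))
E
```

```text
[[580.19173117 355.32157819]
 [424.20050624 413.90523919]] [119.16794746  47.46185695]
```

{"op": "tcp_steps", "data": {
  "offsets": [
    [-0.174, -0.224, -0.02, -0.1298, 0.015],
    [-0.174, -0.224, -0.02, -0.1298, 0.015],
    [-0.174, -0.224, -0.02, -0.1298, 0.015],
    [-0.174, -0.224, -0.02, -0.1298, 0.015],
    [-0.174, -0.224, -0.02, -0.1298, 0.015],
    [-0.174, -0.224, -0.02, -0.1298, 0.015],
    [-0.174, -0.224, -0.02, -0.1298, 0.015],
    [-0.174, -0.224, -0.02, -0.1298, 0.015]
  ]
}}

```text
time: 19.8
ee_pos: [0.5078, 0.2622, 0.1121]
ee_rot: [0.226, -3.133, 0.0]
contact_force: [-0.6, 0.6, -1.2]
finger_gap: 0.0252
grip_force: 20.0
```

```bash
python3 h.py .508 .261 .0315 98.2
```

```text
t 19.8 shift [-0.0001 -0.0013  0.0806] turn 0.001 gap 0.0252 grip 20.0
```

Converted, 0.08 m / 0.5 = 0.16, 0.077 m / 0.5 = 0.154.

{"op": "tcp_steps", "data": {
  "offsets": [
    [0.002, -0.002, 0.06, 0, 0.015],
    [0, -0.002, 0.1, 0, 0.015],
    [0, -0.002, 0.13, 0, 0.015],
    [0, -0.002, 0.144, 0, 0.015],
    [0, -0.002, 0.154, 0, 0.015],
    [0, -0.002, 0.16, 0, 0.015],
    [0, -0.002, 0.16, 0, 0.015],
    [0, -0.002, 0.16, 0, 0.015]
  ]
}}

```text
time: 20.6
ee_pos: [0.5091, 0.2607, 0.0335]
ee_rot: [-0.225, 3.132, 0.001]
contact_force: [-0.2, -0.9, -0.9]
finger_gap: 0.025
grip_force: 20.0
```

```bash
python3 h.py .508 .261 .0315 98.2
```

```text
t 20.6 shift [0.001  0.0004 0.002 ] turn 0.0 gap 0.025 grip 20.0
```

{"op": "tcp_steps", "data": {
  "offsets": [
    [0, 0, 0, 0, 0.05],
    [0, 0, 0, 0, 0.05],
    [0, 0, 0, 0, 0.05],
    [0, 0, -0.06, 0, 0.05],
    [0, 0, -0.16, 0, 0.05],
    [0, 0, -0.24, 0, 0.095],
    [0, 0, -0.24, 0, 0.095]
  ]
}}

```text
time: 21.3
ee_pos: [0.5127, 0.2622, 0.1609]
ee_rot: [-0.224, 3.12, 0.007]
contact_force: [0.8, -1.2, 0.3]
finger_gap: 0.061
grip_force: 0.0
```

```bash
python3 - <<'E'
from h import *
d=bot.capture("top")
f=cv2.imread("pics/top0.png"); d=dict(d); d["frame"]=f[:,:,::-1]
for lo,z in (((25,100,80),.066),((25,100,150),.066),((25,100,190),.066)):
    for c in comps(d,lo,(45,255,255),(300,243,335,285))[:1]: r,_=rect(d,c,z); print(r,cv2.boundingRect(c))
# top face corners from crop c2 (7x, offset 295,235), top front edge row ~240
print(cast(d,[[295+125/7,235+115/7],[295+203/7,235+120/7],[295+113/7,235+237/7],[295+193/7,235+243/7]],.066)[:,:2]*1000)
E
```

```text
((460.72393798828125, -5.6981201171875), (34.93653869628906, 66.5882797241211), 78.66650390625) (310, 251, 15, 26)
((461.7143859863281, -6.317111968994141), (32.74430465698242, 59.83055114746094), 83.89208984375) (311, 252, 13, 23)
((465.5754089355469, -8.058576583862305), (30.102556228637695, 40.822845458984375), 83.89193725585938) (312, 254, 12, 16)
[[494.14658469   1.73848064]
 [489.04515919 -28.46673573]
 [447.40888554  11.23590109]
 [441.88679433 -19.48714386]]
```

```bash
python3 h.py .46 -.007 .15 78.8
```

```text
t 21.4 shift [ 0.0888 -0.2585  0.0061] turn 0.339 gap 0.0649 grip 0.0
```

```bash
python3 - <<'E'
from h import *
d=bot.capture("top"); cv2.imwrite("pics/t3.png",cv2.resize(d["frame"][140:300,190:460,::-1],None,fx=2.9,fy=2.9,interpolation=cv2.INTER_CUBIC))
E
```

```text
(no output)
```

View pics/t3.png

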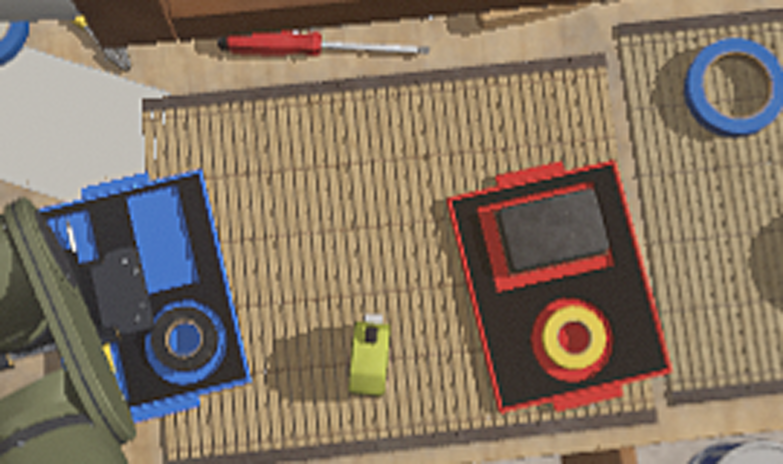

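The black tape is in its recess (185,338), the screwdriver blade is in line at (72,237), and the measure is untouched at (370,355). On to the tape measure.

Converted, -0.258 m / 0.5 = -0.516, 0.089 m / 0.5 = 0.178, 0.339 rad / 4 = 0.0848.

{"op": "tcp_steps", "data": {
  "offsets": [
    [0.178, -0.516, 0, 0.0848, 0.08],
    [0.178, -0.516, 0, 0.0848, 0.08],
    [0.178, -0.516, 0, 0.0848, 0.08],
    [0.178, -0.516, 0, 0.0848, 0.08],
    [0.178, -0.516, 0, 0.0848, 0.08],
    [0.178, -0.516, 0, 0.0848, 0.08],
    [0.178, -0.516, 0, 0.0848, 0.08],
    [0.178, -0.516, 0, 0.0848, 0.08],
    [0.178, -0.516, 0, 0.0848, 0.08]
  ]
}}

```text
time: 22.3
ee_pos: [0.4569, -0.0066, 0.1518]
ee_rot: [-0.305, -3.125, -0.001]
contact_force: [0.0, -0.4, -0.1]
finger_gap: 0.0804
grip_force: 0.0
```

```bash
python3 h.py .46 -.007 .04 78.8
```

```text
t 22.3 shift [-0.0033  0.0002  0.1118] turn 0.001 gap 0.0804 grip 0.0
```

Converted, 0.112 m / 0.5 = 0.224, 0.105 m / 0.5 = 0.21.

{"op": "tcp_steps", "data": {
  "offsets": [
    [-0.006, 0, 0.06, 0, 0.08],
    [-0.006, 0, 0.12, 0, 0.08],
    [-0.006, 0, 0.18, 0, 0.08],
    [-0.006, 0, 0.21, 0, 0.08],
    [-0.006, 0, 0.224, 0, 0.08],
    [-0.006, 0, 0.224, 0, 0.08],
    [-0.006, 0, 0.224, 0, 0.02],
    [-0.006, 0, 0.224, 0, 0.02],
    [-0.006, 0, 0.224, 0, 0.02],
    [-0.006, 0, 0.224, 0, 0.02],
    [-0.006, 0, 0.224, 0, 0.02],
    [-0.006, 0, 0.224, 0, 0.02]
  ],
  "clamp_n": 25
}}

```text
time: 23.5
ee_pos: [0.4603, -0.0082, 0.0409]
ee_rot: [0.307, 3.126, 0.0]
contact_force: [0.4, 3.2, 1.1]
finger_gap: 0.0375
grip_force: 0.8
```

{"op": "tcp_steps", "data": {
  "offsets": [
    [0, 0, 0, 0, 0.02],
    [0, 0, -0.04, 0, 0.02],
    [0, 0, -0.12, 0, 0.02],
    [0, 0, -0.16, 0, 0.02],
    [0, 0, -0.16, 0, 0.02],
    [0, 0, -0.16, 0, 0.02]
  ]
}}

```text
time: 24.1
ee_pos: [0.4596, -0.0081, 0.1198]
ee_rot: [-0.307, -3.126, 0.0]
contact_force: [-0.0, 0.3, -2.5]
finger_gap: 0.0337
grip_force: 25.0
```

```bash
python3 h.py .602 .186 .12 98.2
```

```text
t 24.1 shift [-0.1019  0.2181 -0.0004] turn -0.339 gap 0.0337 grip 25.0
```

Converted, 0.218 m / 0.5 = 0.436, -0.102 m / 0.5 = -0.204, -0.339 rad / 4 = -0.0848.

{"op": "tcp_steps", "data": {
  "offsets": [
    [-0.204, 0.436, -0.02, -0.0848, 0.02],
    [-0.204, 0.436, -0.02, -0.0848, 0.02],
    [-0.204, 0.436, -0.02, -0.0848, 0.02],
    [-0.204, 0.436, -0.02, -0.0848, 0.02],
    [-0.204, 0.436, -0.02, -0.0848, 0.02],
    [-0.204, 0.436, -0.02, -0.0848, 0.02],
    [-0.204, 0.436, -0.02, -0.0848, 0.02],
    [-0.204, 0.436, -0.02, -0.0848, 0.02],
    [-0.204, 0.436, -0.02, -0.0848, 0.02]
  ]
}}

```text
time: 25.0
ee_pos: [0.6015, 0.1846, 0.1295]
ee_rot: [0.223, -3.132, 0.001]
contact_force: [0.2, -0.7, -1.6]
finger_gap: 0.0337
grip_force: 25.0
```

```bash
python3 h.py .602 .186 .045 98.2
```

```text
t 25.0 shift [-0.0009  0.0013  0.0845] turn -0.001 gap 0.0337 grip 25.0
```

Converted, 0.084 m / 0.5 = 0.168, 0.081 m / 0.5 = 0.162.

{"op": "tcp_steps", "data": {
  "offsets": [
    [-0.002, 0.002, 0.06, 0, 0.02],
    [-0.002, 0.002, 0.1, 0, 0.02],
    [-0.002, 0.002, 0.13, 0, 0.02],
    [-0.002, 0.002, 0.144, 0, 0.02],
    [-0.002, 0.002, 0.154, 0, 0.02],
    [-0.002, 0.002, 0.162, 0, 0.02],
    [-0.002, 0.002, 0.168, 0, 0.02],
    [-0.002, 0.002, 0.168, 0, 0.02],
    [-0.002, 0.002, 0.168, 0, 0.02]
  ]
}}

```text
time: 25.9
ee_pos: [0.6039, 0.1871, 0.0472]
ee_rot: [-0.225, 3.133, 0.0]
contact_force: [0.0, -0.5, -1.8]
finger_gap: 0.0341
grip_force: 25.0
```

```bash
python3 h.py .602 .186 .045 98.2
```

```text
t 25.9 shift [ 0.002  -0.0008  0.0022] turn 0.0 gap 0.0341 grip 25.0
```

Converted, 0.001 m / 0.5 = 0.002.

{"op": "tcp_steps", "data": {
  "offsets": [
    [0.002, 0, 0.002, 0, 0.02],
    [0.002, 0, 0.002, 0, 0.02],
    [0.002, 0, 0.002, 0, 0.02]
  ]
}}

```text
time: 26.2
ee_pos: [0.6025, 0.1869, 0.0458]
ee_rot: [-0.225, 3.133, 0.0]
contact_force: [-0.3, 0.1, -3.0]
finger_gap: 0.0337
grip_force: 25.0
```

{"op": "tcp_steps", "data": {
  "offsets": [
    [0, 0, 0, 0, 0.06],
    [0, 0, 0, 0, 0.06],
    [0, 0, 0, 0, 0.06],
    [0, 0, 0, 0, 0.06],
    [0, 0, -0.06, 0, 0.065],
    [0, 0, -0.16, 0, 0.065],
    [0, 0, -0.26, 0, 0.065],
    [0, 0, -0.26, 0, 0.065]
  ]
}}

```text
time: 27.0
ee_pos: [0.6074, 0.188, 0.1859]
ee_rot: [-0.224, 3.117, 0.004]
contact_force: [0.7, 0.3, 0.5]
finger_gap: 0.0652
grip_force: 0.0
```

```bash
python3 h.py .33 0 .25 90
```

```text
t 27.0 shift [ 0.3003 -0.1463 -0.0692] turn 0.143 gap 0.0652 grip 0.0
```

Converted, 0.3 m / 0.5 = 0.6, -0.146 m / 0.5 = -0.292.

{"op": "tcp_steps", "data": {
  "offsets": [
    [0.6, -0.292, -0.14, 0, 0.065],
    [0.6, -0.292, -0.14, 0, 0.065],
    [0.6, -0.292, -0.14, 0, 0.065],
    [0.6, -0.292, -0.14, 0, 0.065],
    [0.6, -0.292, -0.14, 0, 0.065],
    [0.6, -0.292, -0.14, 0, 0.065],
    [0.6, -0.292, -0.14, 0, 0.065],
    [0.6, -0.292, -0.14, 0, 0.065],
    [0.6, -0.292, -0.14, 0, 0.065],
    [0.6, -0.292, -0.14, 0, 0.065]
  ]
}}

```text
time: 28.0
ee_pos: [0.3267, -0.0002, 0.2452]
ee_rot: [0.225, -3.133, -0.001]
contact_force: [-0.4, -0.3, -0.2]
finger_gap: 0.0648
grip_force: 0.0
```

```bash
python3 chk.py
python3 - <<'E'
from h import *
d=bot.capture("top"); f=d["frame"]
a=cv2.resize(f[190:295,190:290,::-1],None,fx=4,fy=4,interpolation=cv2.INTER_CUBIC)
b=cv2.resize(f[190:295,335:435,::-1],None,fx=4,fy=4,interpolation=cv2.INTER_CUBIC)
cv2.imwrite("pics/t4.png",np.hstack([a,b]))
s=bot.capture("scene"); cv2.imwrite("pics/s4.png",cv2.resize(s["frame"][150:290,205:415,::-1],None,fx=3.5,fy=3.5,interpolation=cv2.INTER_CUBIC))
E
```

```text
block [50.8 -4.6] ((65.48710632324219, 102.14714813232422), 6.588648319244385)
ytape [-55.6  -0.3] (57.46910095214844, 59.135528564453125)
```

View pics/t4.png

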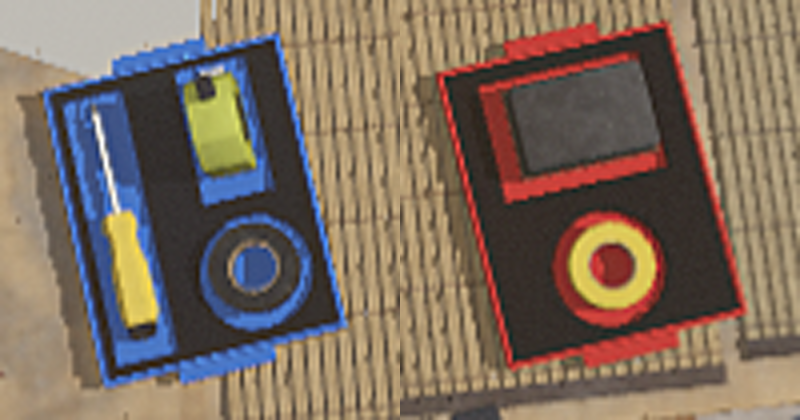

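View pics/s4.png

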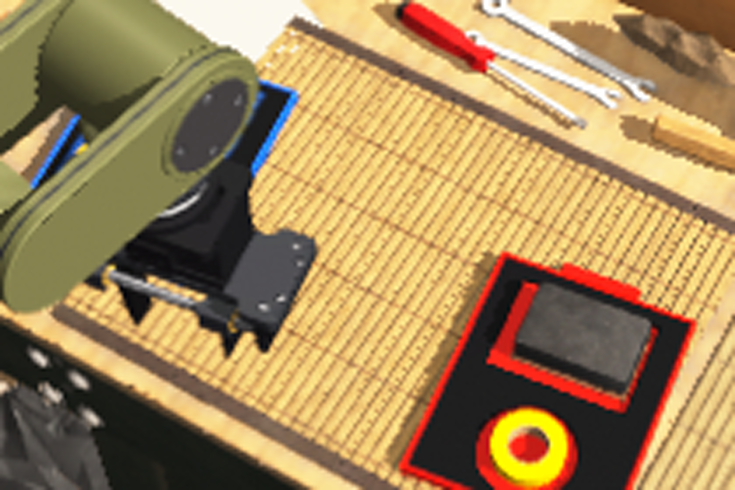

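The top view shows all five in their recesses: screwdriver (125,230), measure (225,125), black tape (255,265), block (585,115), yellow tape (612,265). The scene view shows the block lying flat. Last check: numbers for the blue tray.

```bash
cat >> chk.py <<'E'
def pr(n,c,z):
    _,p=rect(d,c,z); q=np.array([loc(*BLU,x) for x in p*1000],np.float32); print(n,cv2.minAreaRect(q),"min",q.min(0),"max",q.max(0))
for c in comps(d,(25,100,80),(45,255,255),(234,200,262,242))[:1]: pr("measure@top",c,.070)
for c in comps(d,(25,100,80),(45,255,255),(234,200,262,242))[:1]: pr("measure@base",c,.004)
for c in comps(d,(18,130,120),(35,255,255),(205,230,235,290))[:1]: pr("ysd",c,.0175)
m=comps(d,(0,0,0),(180,255,75),(240,246,268,274))
k=cv2.morphologyEx(cv2.inRange(h,(100,120,60),(125,255,255)),cv2.MORPH_OPEN,np.ones((1,1)))
c=comps(d,(100,120,60),(125,255,255),(246,250,262,265))[:1]
for c in c: pr("btape hole",c,.004)
E
python3 chk.py
```

```text
block [ 50.8 -11.6] ((65.48710632324219, 116.03180694580078), 6.588648319244385)
ytape [-55.6  -0.3] (57.46910095214844, 59.135528564453125)
measure@top ((42.38991928100586, -36.376441955566406), (67.85919189453125, 37.90092086791992), 0.3486506938934326) min [  8.5 -55.5] max [ 76.4 -17.4]
measure@base ((55.16932678222656, -29.452558517456055), (71.245361328125, 39.83394241333008), 0.4424271583557129) min [ 19.6 -49.6] max [90.9 -9.5]
ysd ((-33.56001281738281, 52.197998046875), (24.361492156982422, 80.35533142089844), 89.60487365722656) min [-73.8  40.1] max [ 6.6 64.5]
btape hole ((-52.524662017822266, -33.61168670654297), (25.90394401550293, 25.934139251708984), 77.25472259521484) min [-65.5 -47.1] max [-38.3 -19.5]
```

```bash
python3 -c "
from cell import bot
print(bot.job_done())"
```

```text
the job is handed in; nothing more can be done
None
```

I put all five things in their recesses, released them and handed the job in after about 28 s of robot time; camera checks put each within its limits, though seating depth for the blue-tray items and the yellow tape was judged from release heights, not measured.

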